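# Lay out the scraper and present the cold wax

### The job

Get the bench ready for waxing skis: slide the orange scraper up out of its slotted block and set it down inside the steel boot tray without dropping it. Then take the wax carousel by its T handle, turn it until the blue-lidded jar stands squarely in front of the lid rest, and keep it held still there so the lid can be unscrewed; finish with the handle still in your grip. Leave the jars in their cups and everything else where it is.

Things in the scene. Friction and masses are not known exactly. Their poses are not given: they have to be found in the camera images.
- scraper: The orange acrylic ski scraper: a flat plate 130 mm long (its x), 5 mm thick (its y), 78 mm tall (its z), about 70 g, standing on its long edge in one slot of the rack. Its top 16 mm is a moulded grip edge 11 mm thick along the whole length. Origin: middle of its lower edge.
- scraper_grip (a point): Middle of the scraper's grip edge, 70 mm above its lower edge (8 mm below its top); x along the scraper, y through its thickness.
- scraper_mid (a point): Centre of the orange scraper, 39 mm above its lower edge.
- steel_scraper: A steel scraper with a black grip edge, same size as the orange one, standing in a neighbouring slot 50 mm away; stays where it is. Origin: middle of its lower edge.
- rack: Birch slotted block 156 x 146 x 45 mm, fixed to the bench, with three slots running along its x, 8 mm wide, 33 mm deep, 136 mm long, 50 mm apart (at y = -50, 0, +50 mm); one is empty. Scrapers stand 12 mm above the bench, so 45 mm of each stands out above the block; lift a scraper 40 mm or more to clear the slot. Origin: centre of its underside.
- tray: Galvanised steel boot tray, 380 mm (its x) x 320 mm (its y), 30 mm high, walls and floor 3 mm thick, fixed on the bench. The ice grip lies in its +x half; the -x half is empty. Origin: centre of its underside.
- ice_grip: Steel ice grip for a boot heel, 85 x 66 x 37 mm, lying in the +x half of the tray; stays where it is. Origin: centre of its underside.
- carousel_base: Fixed round birch base of the wax carousel, radius 125 mm, 14 mm thick; a ledge 84 mm wide sticks out at its front (its +x) to 200 mm from the centre and carries the lid rest. Origin: centre of its underside, on the turning axis. Its +x axis points to the front.
- lid_rest (a point): Centre of the lid rest, a shallow steel dish 68 mm across on the ledge at the carousel's front, 163 mm from the turning axis.
- front_spot (a point): Fixed point 80 mm from the turning axis on the line to the lid rest, 30 mm above the bench: where the base of the jar at the front stands.
- carousel: The turning plate of the wax carousel, radius 118 mm, turning freely and without end either way about the vertical axis through its origin with slight friction (0.04 N m); it stays where it is left. Six steel cups (55 mm outside, 16 mm high), 60 degrees apart, hold six jars at 80 mm from the axis. Jar tops are 90 mm above the bench. Origin: on the axis, underside of the plate, 18 mm above the bench.
- handle: Dark wooden T handle on a post at the carousel's centre, turning with it: a level bar 100 mm long (its x), 20 mm thick (its y), 26 mm high. Origin: centre of the bar, on the turning axis, 135 mm above the bench.
- jar_blue: The jar of cold-snow wax: amber glass, 44 mm diameter, 60 mm tall, with a blue lid, about 120 g, standing loose in one of the six cups (which one varies); the other five jars are alike but have silver-grey lids. Origin: centre of its underside.
- jar_a: One of the five other wax jars (silver-grey lid), same size as the blue-lidded one, loose in a cup of the carousel. Origin: centre of its underside.
- jar_b: One of the five other wax jars (silver-grey lid), same size as the blue-lidded one, loose in a cup of the carousel. Origin: centre of its underside.
- jar_c: One of the five other wax jars (silver-grey lid), same size as the blue-lidded one, loose in a cup of the carousel. Origin: centre of its underside.
- jar_d: One of the five other wax jars (silver-grey lid), same size as the blue-lidded one, loose in a cup of the carousel. Origin: centre of its underside.
- jar_e: One of the five other wax jars (silver-grey lid), same size as the blue-lidded one, loose in a cup of the carousel. Origin: centre of its underside.
- mug: Red enamel mug, 82 mm wide, 78 mm tall, on the bench beyond the work; stays where it is. Origin: centre of its underside.
Things that resemble listed ones, but are neither listed nor needed, are in the scene too. What is meant by the scraper is not purple, and is the larger of those in its own colour. Leave any pink look-alike of the jar_blue alone.

How it is judged:
By the outcome, as a careful person would: the job done as asked, in the order asked, and still so for the second after the job is handed in, while the arm keeps its last pose, push and grip.
It also fails if it takes over 72 s, if anything falls off the work surface, if the arm or the gripper's body presses on something with over 40 N, if the wrist force passes 120 N, or if a joint passes its speed limit or range.

### The arm

A 6-joint arm with a two-finger parallel gripper is mounted at the origin on the work surface. World frame = base frame: x ahead of the robot, y to its left, z up, the work surface at z = 0. Lengths are in m, angles in rad, forces in N, time in s.
With the tool pointing down it reaches from about 0.375 to 0.825 m from the base axis. Payload 5.5 kg.
Tool frame: the origin (TCP) lies between the finger pads; the fingertips stand 22 mm ahead of it and the grasp point (between the pads) lies 3 mm ahead of it (robot.tips_ahead is the distance from the TCP to the fingertips, in m); z points along the fingers, y is the line along which they close (so a half turn about z gives the same grasp; the last joint's range is limited). The gripper opens to 85 mm and grips with 20 to 120 N. Pads are 22 mm wide; open, the fingers measure 114 mm over their backs; the gripper's body (76 mm by 85 mm) begins 54 mm behind the grasp point. The pads swing forward as they close: fully open they stand 13 mm farther back than shut.
Start: joints at [1.25, 0.314, -0.047, 1.21, 0, 1.571], TCP at [0.189, 0.569, 0.233] pointing down, gripper open.
Joint ranges: [-2.67, 2.67], [-0.69, 1.73], [-1.03, 1.25], [-2.08, 2.16], [-1.42, 1.45], [-3.14, 3.14]. Speed limits (rad/s): [2.39, 2.39, 3.01, 3.14, 3.14, 3.14].

### API

Orientations are given as a rotation vector (axis times angle).
In Python, from station import readout, get_image, camera_params, ticket, finder, robot gives the robot as it stands. The module is installed in compiled form; this text tells all that it offers.
- The arm moves only by the tool send_rows, never from a script. Its argument "targets" is a list of rows, each an object of numbers: "fingers": the closure, from 0 (fully open) to 1 (shut); "tx", "ty", "tz": the shift along the world's x, y, z in mm; "rx", "ry", "rz": the turn, a rotation vector about the world's x, y, z in rad. A call has 1 to 10 rows; each row is the pose to reach, as a shift and turn from the pose commanded when the call began; what a row does not reach only later rows make up. A row lasts 1/10 s, in which the tool goes at most 50 mm and 8.59 degrees, less where a joint would pass 70% of its speed; a pose out of reach is approached as far as the arm can. A call with a gripper value outside its range is refused whole. The fingers move at their own pace and stop on an object; "force" is the grip in N (left out, the last holds). Time passes only in rows, so rows that repeat a pose let the fingers close. It gives the time, the measured TCP pose, the force, the opening and the grip force at its end, in the units of the state.
- readout.read_state(): the state, without advancing time (a new reading comes with each control period).
- get_image(name): name is "side" or "top"; returns the picture (400x640x3 uint8, red, green, blue); there is no depth.
- camera_params(name): a dict with "mtx" (3x3 intrinsics, pixels), "distortion" ([k1, k2, p1, p2, k3] as OpenCV has them; the pictures are not rectified), "cam_to_world" (4x4, takes a point from camera to world coordinates). Camera axes: x right, y up, looking along -z (the intrinsics and any distortion apply to the point x, -y, -z); pixel columns grow to the right and rows downward; lengths in m; the calibration is good to about 2 mm. A picture is of the moment at which its call begins. camera_params takes no time and is no camera call.
- ticket.hand_in(): hands the job in; it is judged then, once.
Trained networks look in the newest picture that a camera, given by its name, has taken for a name from the list of things; names that differ only in an ending like _2 or _b are one class to them, and where a whole thing is asked for, a point or a joint stands for the part that bears it (a point fixed in the world has none). Each returns a list of dicts, best first, with "score" (0 to 1); they miss things now and then, are a little off and sometimes report something else, mostly with a low value. They report only what shows in the picture. A call takes as long as a camera call. They do not tell look-alikes from the thing itself.
- finder.search_frame(camera, query): "position" ([x, y, z] in m, in world coordinates, good to about 4 mm: the middle of the surface that is visible of it).
- finder.tip_of(camera, query): "position" ([x, y, z] in m, in world coordinates, good to about 4 mm: a listed point, or the origin of a listed thing).
The state is a dict: "clock": time; "q": joint angles; "dq": joint speeds; "tau": joint torques, N m; "eef_pos": TCP position; "ee_rot": TCP orientation; "force": force on the tool from outside, world axes, zero at the start; "moment": the same for the moment, N m; "width": finger opening in m; "gripper_force": force on a finger pad.
Only numpy, scipy, OpenCV 4.12 (cv2) and the standard library are available. Lean on these libraries where they do the work, as an engineer would, in place of code of your own. Each camera call takes 0.05 s, during which the arm holds its last target. There are 200 camera calls.

## Working session

There is one attempt and no reset: what is moved stays moved. The work goes in short steps, Python scripts to look and compute and a tool call to move; the robot and the scene stay as the last step left them, time stands still between calls to the robot, and variables do not carry over. Pictures are saved under pics/ and viewed, at most 10 in all, crops included, and the job is handed in when it is done.

Besides the shell and the picture viewer there is one more tool, called after ">>>" by a JSON object that holds its "op" and its "data". send_rows: Moves the arm, as the interface text tells. Its arguments: {"type":"object","properties":{"targets":{"type":"array","items":{"type":"object","properties":{"fingers":{"type":"number"},"tx":{"type":"number"},"ty":{"type":"number"},"tz":{"type":"number"},"rx":{"type":"number"},"ry":{"type":"number"},"rz":{"type":"number"}}}},"force":{"type":"number"}},"required":["targets"]}

```bash
mkdir -p pics; cat > h.py <<'E'
import numpy as np, cv2
from station import readout,get_image,camera_params,ticket,finder,robot
def save(cam,fn,crop=None,s=1):
    im=get_image(cam)[:,:,::-1]
    if crop: im=im[crop[1]:crop[3],crop[0]:crop[2]]
    cv2.imwrite('pics/'+fn,cv2.resize(im,None,fx=s,fy=s,interpolation=cv2.INTER_CUBIC))
def pix(cam,P):
    c=camera_params(cam);T=np.linalg.inv(np.array(c['cam_to_world']))
    p=(T[:3,:3]@np.atleast_2d(P).T).T+T[:3,3]
    p=p*[1,-1,-1]
    return cv2.projectPoints(p,np.zeros(3),np.zeros(3),np.array(c['mtx']),np.array(c['distortion'],float))[0].reshape(-1,2)
def ray(cam,uv,z):
    c=camera_params(cam);T=np.array(c['cam_to_world'])
    n=cv2.undistortPoints(np.array(uv,float).reshape(-1,1,2),np.array(c['mtx']),np.array(c['distortion'],float)).reshape(-1,2)
    d=np.c_[n[:,0],-n[:,1],-np.ones(len(n))]@T[:3,:3].T
    o=T[:3,3]
    return o+d*((z-o[2])/d[:,2])[:,None]
E
python3 - <<'E'
from h import *
for c in('top','side'):
    save(c,c+'0.png')
    print(c,np.round(camera_params(c)['cam_to_world'],2).tolist())
    for q in['scraper','steel_scraper','rack','tray','ice_grip','carousel_base','lid_rest','front_spot','carousel','handle','jar_blue','scraper_grip','mug']:
        for r in finder.tip_of(c,q)[:3]:
            p=np.array(r['position']);print(c,q,round(r['score'],2),p.round(3),pix(c,p).round()[0])
print(readout.read_state())
E
```

```text
top [[-0.01, 0.99, -0.15, 0.39], [-1.0, -0.01, -0.0, -0.02], [-0.0, 0.15, 0.99, 1.27], [0.0, 0.0, 0.0, 1.0]]
top scraper 0.6 [ 0.82  -0.224  0.   ] [381. 132.]
top scraper 0.56 [ 0.484 -0.375  0.019] [428. 225.]
top scraper 0.43 [ 0.502 -0.028  0.012] [327. 220.]
top steel_scraper 0.7 [0.497 0.02  0.008] [313. 222.]
top rack 0.89 [ 0.499 -0.028  0.002] [327. 221.]
top tray 0.71 [ 0.542  0.336 -0.002] [222. 209.]
top ice_grip 0.73 [0.657 0.409 0.007] [202. 177.]
top lid_rest 0.63 [ 0.644 -0.421  0.012] [439. 179.]
top front_spot 0.89 [ 0.562 -0.398  0.03 ] [435. 201.]
top carousel 0.57 [ 0.485 -0.375  0.017] [428. 224.]
top handle 0.58 [ 0.488 -0.374  0.137] [439. 220.]
top jar_blue 0.7 [ 0.706 -0.3    0.   ] [403. 163.]
top jar_blue 0.45 [ 0.489 -0.295  0.029] [406. 223.]
top scraper_grip 0.8 [ 0.811 -0.218  0.069] [382. 128.]
top scraper_grip 0.72 [ 0.499 -0.033  0.083] [328. 219.]
top scraper_grip 0.54 [ 0.324 -0.114  0.054] [354. 273.]
top mug 0.98 [ 0.743 -0.031 -0.001] [327. 153.]
side [[0.79, 0.37, -0.49, 0.09], [-0.62, 0.46, -0.64, -0.63], [-0.01, 0.8, 0.6, 0.67], [0.0, 0.0, 0
[... 1025 characters left out ...]
ide mug 0.74 [ 0.488 -0.375  0.021] [400. 324.]
{'clock': 1.4, 'q': array([ 1.25001325e+00,  3.13501741e-01, -4.70795006e-02,  1.21018233e+00,
       -9.49978563e-06,  1.57081636e+00]), 'dq': array([ 0.00040122,  0.00015874, -0.00084294,  0.00117382,  0.00099635,
        0.00153693]), 'tau': array([-7.41443182e-04, -5.39454854e+01,  3.40046310e+01,  1.56922390e-03,
        4.40647011e-05, -1.71052881e-05]), 'eef_pos': array([0.18919356, 0.56940648, 0.23290745]), 'ee_rot': array([5.01755954e-01, 3.10125032e+00, 4.84101216e-05]), 'force': array([-0.25231989, -0.09062701, -0.20695458]), 'moment': array([-0.0044449 ,  0.002132  ,  0.00686042]), 'gripper_force': 0.0, 'width': 0.08515360711956192}
```

View pics/top0.png

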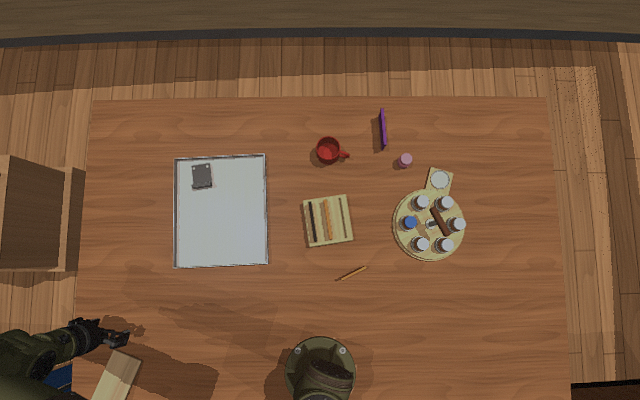

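View pics/side0.png

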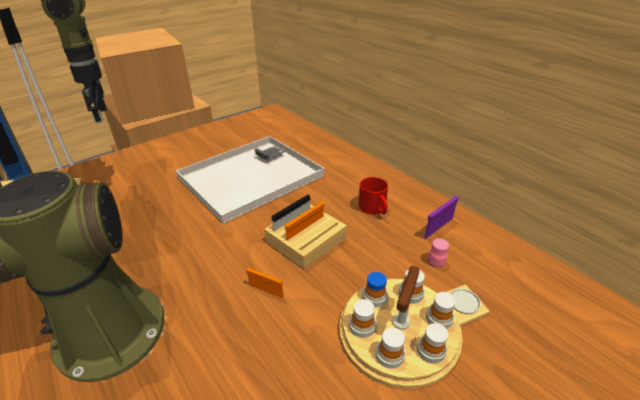

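The side view shows the orange scraper in the rack at (305,218), a smaller orange one on the bench at (265,283) and a purple one at (442,216). The blue-lid jar is at (376,287) and a pink jar at (440,252). The larger orange scraper, the one in the rack, and the blue-lid jar on the carousel fit the description. I'll confirm in a crop and measure the angles.

```bash
python3 - <<'E'
from h import *
save('side','c1.png',(230,180,500,390),2.9)
im=get_image('top');hsv=cv2.cvtColor(im,cv2.COLOR_RGB2HSV)
def line(name,mask,box,z):
    ys,xs=np.nonzero(mask[box[1]:box[3],box[0]:box[2]])
    P=ray('top',np.c_[xs+box[0],ys+box[1]],z)[:,:2];c=P.mean(0)
    w,v=np.linalg.eigh(np.cov((P-c).T));d=v[:,1]*np.sign(v[0,1])
    t=(P-c)@d
    print(name,len(P),c.round(4),'mid',(c+d*(t.max()+t.min())/2).round(4),'yaw',np.degrees(np.arctan2(d[1],d[0])).round(2),'len',np.ptp(t).round(3),'sig',np.sqrt(w).round(4))
H,S,V=cv2.split(hsv)
line('orange',(H<16)&(S>130)&(V>150),(318,190,338,245),.09)
line('black',(V<70),(300,190,322,250),.09)
line('handle',(V<110)&(S>90),(425,200,455,245),.148)
line('blue',(H>100)&(H<130)&(S>110),(395,210,425,235),.09)
for c in('top','side'):
  for q in('lid_rest','jar','carousel','handle','jar_blue','scraper_mid','rack'):
    try:
      for r in finder.tip_of(c,q)[:2]: print(c,q,round(r['score'],2),np.round(r['position'],4))
    except Exception as e: print(q,e)
E
```

```text
orange 23 [ 0.5013 -0.0296] mid [ 0.4979 -0.03  ] yaw 8.03 len 0.121 sig [0.0032 0.0403]
black 98 [0.4914 0.0198] mid [0.4916 0.0198] yaw 8.29 len 0.127 sig [0.0023 0.0368]
handle 346 [ 0.4843 -0.3771] mid [ 0.4847 -0.377 ] yaw 16.43 len 0.13 sig [0.0158 0.0332]
blue 106 [ 0.4885 -0.2958] mid [ 0.4886 -0.2963] yaw -78.42 len 0.037 sig [0.0091 0.0098]
top lid_rest 0.74 [ 0.6425 -0.4177  0.0121]
top jar 0.7 [ 0.42   -0.3345  0.0283]
top jar 0.61 [ 0.4159 -0.4103  0.027 ]
top carousel 0.56 [ 0.4895 -0.3754  0.018 ]
top handle 0.65 [ 0.5022 -0.029   0.0096]
top handle 0.63 [ 0.4833 -0.3751  0.1376]
top jar_blue 0.63 [ 0.4883 -0.2929  0.0298]
top jar_blue 0.59 [ 0.7059 -0.2983  0.0017]
top scraper_mid 0.53 [ 0.4183 -0.3338  0.0334]
top scraper_mid 0.52 [ 0.8153 -0.2208  0.0388]
top rack 0.85 [ 5.022e-01 -2.900e-02 -3.000e-04]
top rack 0.69 [ 0.503  -0.0294  0.011 ]
side jar 0.76 [ 0.5533 -0.4222  0.0298]
side jar 0.75 [ 0.4196 -0.3356  0.0262]
side carousel 0.97 [ 0.4881 -0.3775  0.0204]
side handle 0.8 [ 0.4861 -0.3762  0.1336]
side handle 0.3 [ 0.7409 -0.031   0.0017]
side jar_blue 0.71 [ 0.4848 -0.3725  0.1344]
side jar_blue 0.69 [ 0.4935 -0.2966  0.0279]
side scraper_mid 0.84 [ 0.8151 -0.2174  0.0402]
side scraper_mid 0.82 [ 0.5027 -0.0261  0.0517]
side rack 0.76 [ 0.5005 -0.0267  0.0022]
```

View pics/c1.png

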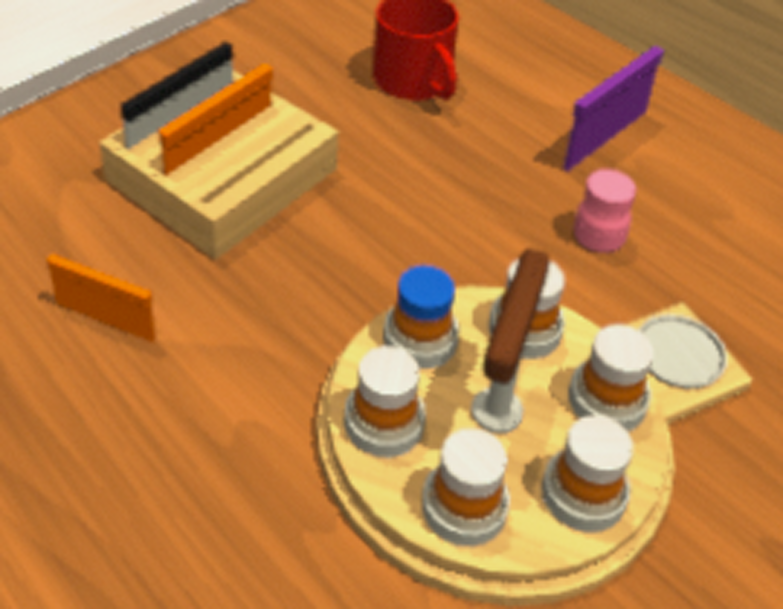

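The crop confirms it: the larger orange scraper is in the rack's middle slot (crop 215,115), the small orange one and the purple one are decoys, and the blue-lid jar is at crop (425,290). I'll head for the rack now and check the sign of joint 6 on the way.

>>> {"op": "send_rows", "data": {"targets": [{"tx": 311,"ty": -599,"tz": 0,"rz": 0.462,"fingers": 0.5},{"tx": 311,"ty": -599,"tz": 0,"rz": 0.462,"fingers": 0.5},{"tx": 311,"ty": -599,"tz": 0,"rz": 0.462,"fingers": 0.5},{"tx": 311,"ty": -599,"tz": 0,"rz": 0.462,"fingers": 0.5},{"tx": 311,"ty": -599,"tz": 0,"rz": 0.462,"fingers": 0.5},{"tx": 311,"ty": -599,"tz": 0,"rz": 0.462,"fingers": 0.5},{"tx": 311,"ty": -599,"tz": 0,"rz": 0.462,"fingers": 0.5},{"tx": 311,"ty": -599,"tz": 0,"rz": 0.462,"fingers": 0.5},{"tx": 311,"ty": -599,"tz": 0,"rz": 0.462,"fingers": 0.5},{"tx": 311,"ty": -599,"tz": 0,"rz": 0.462,"fingers": 0.5}], "force": 40}}

```text
validation failed for argument at $.ta...
```

```bash
cat >> h.py <<'E'
def st():
    from scipy.spatial.transform import Rotation as Ro
    s=readout.read_state();R=Ro.from_rotvec(s['ee_rot']).as_matrix()
    print('t',round(s['clock'],2),'p',s['eef_pos'].round(4),'yawx',np.degrees(np.arctan2(R[1,0],R[0,0])).round(2),'zdir',R[:,2].round(3),'q',s['q'].round(3),'F',s['force'].round(1),'M',s['moment'].round(2),'w',round(s['width'],4),'g',round(s['gripper_force'],1))
E
python3 -c "
from h import *
st()"
```

```text
t 2.2 p [0.1892 0.5694 0.2329] yawx 161.62 zdir [ 0. -0. -1.] q [ 1.25   0.313 -0.047  1.21  -0.     1.571] F [ 0.2 -0.  -0.6] M [-0.02 -0.01  0.07] w 0.0853 g 0.0
```

>>> {"op": "send_rows", "data": {"targets": [{"tx": 22,"ty": -42,"tz": 0,"rx": 0,"ry": 0,"rz": 0.033,"fingers": 0.5}], "force": 40}}

```text
clock: 2.3
eef_pos: [0.21, 0.5305, 0.2323]
ee_rot: [-0.443, -3.109, -0.003]
force: [1.7, -0.6, 0.7]
width: 0.0733
gripper_force: 0.0
```

>>> {"op": "send_rows", "data": {"targets": [{"tx": 289,"ty": -557,"tz": 0,"rx": 0,"ry": 0,"rz": 0.43,"fingers": 0.5},{"tx": 289,"ty": -557,"tz": 0,"rx": 0,"ry": 0,"rz": 0.43,"fingers": 0.5},{"tx": 289,"ty": -557,"tz": 0,"rx": 0,"ry": 0,"rz": 0.43,"fingers": 0.5},{"tx": 289,"ty": -557,"tz": 0,"rx": 0,"ry": 0,"rz": 0.43,"fingers": 0.5},{"tx": 289,"ty": -557,"tz": 0,"rx": 0,"ry": 0,"rz": 0.43,"fingers": 0.5},{"tx": 289,"ty": -557,"tz": 0,"rx": 0,"ry": 0,"rz": 0.43,"fingers": 0.5},{"tx": 289,"ty": -557,"tz": 0,"rx": 0,"ry": 0,"rz": 0.43,"fingers": 0.5},{"tx": 289,"ty": -557,"tz": 0,"rx": 0,"ry": 0,"rz": 0.43,"fingers": 0.5},{"tx": 289,"ty": -557,"tz": 0,"rx": 0,"ry": 0,"rz": 0.43,"fingers": 0.5},{"tx": 289,"ty": -557,"tz": 0,"rx": 0,"ry": 0,"rz": 0.43,"fingers": 0.5}], "force": 40}}

```text
clock: 3.3
eef_pos: [0.4409, 0.0842, 0.2333]
ee_rot: [-0.223, 3.133, 0.0]
force: [1.6, 1.1, -1.3]
width: 0.0426
gripper_force: 0.0
```

```bash
python3 -c "
from h import *
st()"
```

```text
t 3.3 p [0.4409 0.0842 0.2333] yawx -171.85 zdir [ 0.001  0.    -1.   ] q [ 0.189  0.028 -0.389  1.152  0.     0.046] F [ 1.6  1.1 -1.3] M [ 0.09 -0.07 -0.05] w 0.0426 g 0.0
```

>>> {"op": "send_rows", "data": {"targets": [{"tx": 59,"ty": -114,"tz": -20,"rx": 0,"ry": 0,"rz": 0,"fingers": 0.5},{"tx": 59,"ty": -114,"tz": -50,"rx": 0,"ry": 0,"rz": 0,"fingers": 0.5},{"tx": 59,"ty": -114,"tz": -80,"rx": 0,"ry": 0,"rz": 0,"fingers": 0.5},{"tx": 59,"ty": -114,"tz": -80,"rx": 0,"ry": 0,"rz": 0,"fingers": 0.5},{"tx": 59,"ty": -114,"tz": -80,"rx": 0,"ry": 0,"rz": 0,"fingers": 0.5}]}}

```text
clock: 3.8
eef_pos: [0.4979, -0.0285, 0.1514]
ee_rot: [0.22, -3.13, -0.001]
force: [0.1, 1.0, 0.2]
width: 0.0429
gripper_force: 0.0
```

```bash
python3 -c "
from h import *
st()
save('side','a1.png',(240,140,400,280),4)"
```

```text
t 3.8 p [ 0.4979 -0.0285  0.1514] yawx -171.97 zdir [-0.004  0.001 -1.   ] q [-0.057  0.178 -0.414  0.982  0.    -0.198] F [0.1 1.  0.2] M [-0.01 -0.02  0.03] w 0.0429 g 0.0
```

View pics/a1.png

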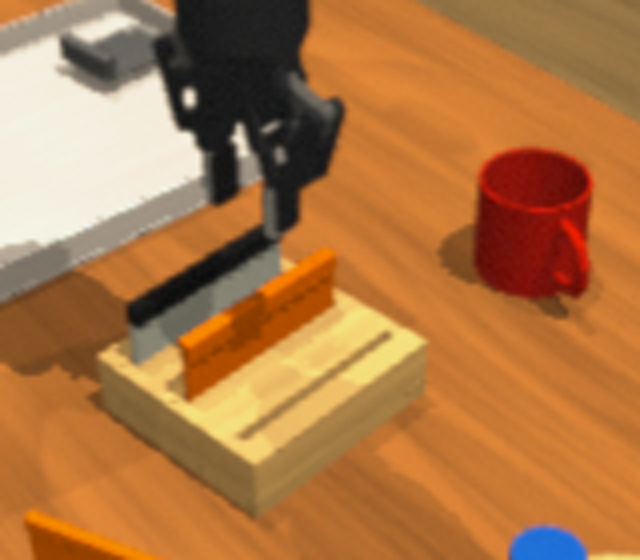

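The open fingers hang above the orange scraper, which is centred near crop (258,310), and they clear the black grip of the steel one. I'll descend and close.

>>> {"op": "send_rows", "data": {"targets": [{"tx": 2,"ty": -1,"tz": -25,"rx": 0,"ry": 0,"rz": 0,"fingers": 0.5},{"tx": 2,"ty": -1,"tz": -50,"rx": 0,"ry": 0,"rz": 0,"fingers": 0.5},{"tx": 2,"ty": -1,"tz": -66,"rx": 0,"ry": 0,"rz": 0,"fingers": 0.5},{"tx": 2,"ty": -1,"tz": -66,"rx": 0,"ry": 0,"rz": 0,"fingers": 0.5},{"tx": 2,"ty": -1,"tz": -66,"rx": 0,"ry": 0,"rz": 0,"fingers": 0.65},{"tx": 2,"ty": -1,"tz": -66,"rx": 0,"ry": 0,"rz": 0,"fingers": 0.8},{"tx": 2,"ty": -1,"tz": -66,"rx": 0,"ry": 0,"rz": 0,"fingers": 1},{"tx": 2,"ty": -1,"tz": -66,"rx": 0,"ry": 0,"rz": 0,"fingers": 1},{"tx": 2,"ty": -1,"tz": -66,"rx": 0,"ry": 0,"rz": 0,"fingers": 1}], "force": 40}}

```text
clock: 4.75
eef_pos: [0.5025, -0.0288, 0.0888]
ee_rot: [-0.223, 3.131, -0.0]
force: [-0.6, -0.1, 6.5]
width: 0.0094
gripper_force: 39.1
```

```bash
python3 -c "
from h import *
st()"
```

```text
t 4.75 p [ 0.5025 -0.0288  0.0888] yawx -171.85 zdir [ 0.003 -0.    -1.   ] q [-0.057  0.24  -0.495  0.833  0.    -0.2  ] F [-0.6 -0.1  6.5] M [ 0.04  0.27 -0.02] w 0.0094 g 39.1
```

>>> {"op": "send_rows", "data": {"targets": [{"tx": 0,"ty": 0,"tz": 10,"rx": 0,"ry": 0,"rz": 0,"fingers": 1},{"tx": 0,"ty": 0,"tz": 25,"rx": 0,"ry": 0,"rz": 0,"fingers": 1},{"tx": 0,"ty": 0,"tz": 45,"rx": 0,"ry": 0,"rz": 0,"fingers": 1},{"tx": 0,"ty": 0,"tz": 65,"rx": 0,"ry": 0,"rz": 0,"fingers": 1},{"tx": 0,"ty": 0,"tz": 85,"rx": 0,"ry": 0,"rz": 0,"fingers": 1},{"tx": 0,"ty": 0,"tz": 100,"rx": 0,"ry": 0,"rz": 0,"fingers": 1},{"tx": 0,"ty": 0,"tz": 100,"rx": 0,"ry": 0,"rz": 0,"fingers": 1}], "force": 60}}

```text
clock: 5.45
eef_pos: [0.5029, -0.029, 0.1899]
ee_rot: [-0.223, 3.129, -0.001]
force: [0.9, -0.3, -0.8]
width: 0.0076
gripper_force: 58.7
```

```bash
python3 -c "
from h import *
st()
save('side','a2.png',(220,120,400,280),4)
for q in('scraper_grip','scraper'):
  for c in('side','top'):
    for r in finder.tip_of(c,q)[:4]: print(c,q,round(r['score'],2),np.round(r['position'],4))
for c in('side','top'): print([np.round(r['position'],3) for r in finder.tip_of(c,'tray')])
"
```

```text
t 5.45 p [ 0.5029 -0.029   0.1899] yawx -171.86 zdir [ 0.005 -0.    -1.   ] q [-0.058  0.152 -0.353  1.061  0.    -0.2  ] F [ 0.9 -0.3 -0.8] M [-0.02 -0.03 -0.01] w 0.0076 g 58.7
side scraper_grip 0.98 [ 0.3249 -0.109   0.0469]
side scraper_grip 0.85 [ 0.5016 -0.0292  0.1806]
side scraper_grip 0.78 [ 0.8178 -0.2212  0.069 ]
side scraper_grip 0.4 [ 7.45e-01 -2.99e-02 -6.00e-04]
top scraper_grip 0.72 [0.6582 0.4106 0.0077]
top scraper_grip 0.71 [ 0.811  -0.2207  0.0705]
top scraper_grip 0.49 [ 0.5001 -0.0276  0.0811]
top scraper_grip 0.46 [ 0.3241 -0.1144  0.0511]
side scraper 0.86 [ 0.3226 -0.1118 -0.0006]
side scraper 0.79 [ 0.501  -0.0309  0.1151]
side scraper 0.6 [ 0.8186 -0.2243  0.0041]
top scraper 0.79 [ 0.8199 -0.2198  0.0048]
top scraper 0.65 [ 0.5022 -0.0263  0.0114]
top scraper 0.4 [ 0.3273 -0.1169  0.0022]
[array([0.54 , 0.342, 0.001]), array([ 0.484, -0.374,  0.134])]
[array([0.541, 0.339, 0.   ])]
```

View pics/a2.png

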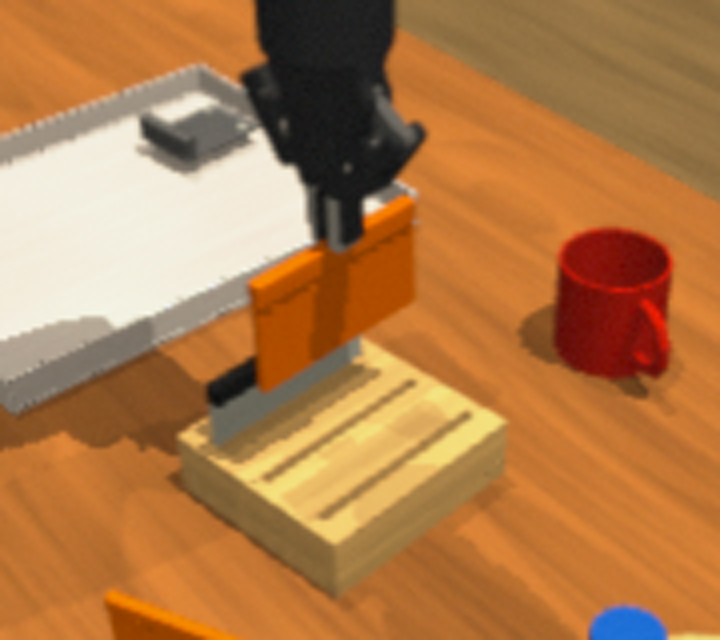

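The scraper is held upright and clear of the slot (crop 335,290), and the steel scraper is undisturbed. I'll carry it to the empty half of the tray at about (0.45, 0.335).

>>> {"op": "send_rows", "data": {"targets": [{"tx": 0,"ty": 5,"tz": 15,"rx": 0,"ry": 0,"rz": 0,"fingers": 1},{"tx": -3,"ty": 25,"tz": 30,"rx": 0,"ry": 0,"rz": 0,"fingers": 1},{"tx": -9,"ty": 65,"tz": 30,"rx": 0,"ry": 0,"rz": 0,"fingers": 1},{"tx": -16,"ty": 110,"tz": 30,"rx": 0,"ry": 0,"rz": 0,"fingers": 1},{"tx": -23,"ty": 155,"tz": 30,"rx": 0,"ry": 0,"rz": 0,"fingers": 1},{"tx": -29,"ty": 200,"tz": 30,"rx": 0,"ry": 0,"rz": 0,"fingers": 1},{"tx": -36,"ty": 245,"tz": 30,"rx": 0,"ry": 0,"rz": 0,"fingers": 1},{"tx": -42,"ty": 290,"tz": 25,"rx": 0,"ry": 0,"rz": 0,"fingers": 1},{"tx": -48,"ty": 330,"tz": 10,"rx": 0,"ry": 0,"rz": 0,"fingers": 1},{"tx": -52,"ty": 355,"tz": -10,"rx": 0,"ry": 0,"rz": 0,"fingers": 1}]}}

```text
clock: 6.8
eef_pos: [0.4489, 0.3294, 0.1767]
ee_rot: [-0.227, 3.132, 0.002]
force: [0.9, -0.1, -1.0]
width: 0.008
gripper_force: 58.8
```

>>> {"op": "send_rows", "data": {"targets": [{"tx": 0,"ty": 8,"tz": -20,"rx": 0,"ry": 0,"rz": 0,"fingers": 1},{"tx": 0,"ty": 8,"tz": -45,"rx": 0,"ry": 0,"rz": 0,"fingers": 1},{"tx": 0,"ty": 8,"tz": -65,"rx": 0,"ry": 0,"rz": 0,"fingers": 1},{"tx": 0,"ty": 8,"tz": -80,"rx": 0,"ry": 0,"rz": 0,"fingers": 1},{"tx": 0,"ty": 8,"tz": -88,"rx": 0,"ry": 0,"rz": 0,"fingers": 1},{"tx": 0,"ty": 8,"tz": -88,"rx": 0,"ry": 0,"rz": 0,"fingers": 1},{"tx": 0,"ty": 8,"tz": -88,"rx": 0,"ry": 0,"rz": 0,"fingers": 1}]}}

```text
clock: 7.5
eef_pos: [0.4494, 0.3343, 0.0893]
ee_rot: [-0.223, 3.133, 0.0]
force: [-0.6, 1.1, -0.7]
width: 0.0079
gripper_force: 58.8
```

```bash
python3 -c "
from h import *
st()"
```

```text
t 7.5 p [0.4494 0.3343 0.0893] yawx -171.86 zdir [ 0.  0. -1.] q [ 0.64   0.338 -0.357  0.875 -0.     0.497] F [-0.6  1.1 -0.7] M [ 0.   -0.04 -0.02] w 0.0079 g 58.8
```

Now descend slowly until contact.

>>> {"op": "send_rows", "data": {"targets": [{"tx": 0,"ty": 0,"tz": -3,"rx": 0,"ry": 0,"rz": 0,"fingers": 1},{"tx": 0,"ty": 0,"tz": -5,"rx": 0,"ry": 0,"rz": 0,"fingers": 1},{"tx": 0,"ty": 0,"tz": -6,"rx": 0,"ry": 0,"rz": 0,"fingers": 1},{"tx": 0,"ty": 0,"tz": -6,"rx": 0,"ry": 0,"rz": 0,"fingers": 1}]}}

```text
clock: 7.9
eef_pos: [0.4492, 0.3341, 0.083]
ee_rot: [-0.223, 3.134, 0.0]
force: [-0.8, -0.2, -1.4]
width: 0.0081
gripper_force: 58.8
```

>>> {"op": "send_rows", "data": {"targets": [{"tx": 0,"ty": 0,"tz": -1,"rx": 0,"ry": 0,"rz": 0,"fingers": 1},{"tx": 0,"ty": 0,"tz": -2,"rx": 0,"ry": 0,"rz": 0,"fingers": 1},{"tx": 0,"ty": 0,"tz": -2,"rx": 0,"ry": 0,"rz": 0,"fingers": 1}]}}

```text
clock: 8.2
eef_pos: [0.4491, 0.3341, 0.0808]
ee_rot: [0.223, -3.133, 0.0]
force: [0.2, 0.8, -1.2]
width: 0.008
gripper_force: 58.8
```

>>> {"op": "send_rows", "data": {"targets": [{"tx": 0,"ty": 0,"tz": -1,"rx": 0,"ry": 0,"rz": 0,"fingers": 1},{"tx": 0,"ty": 0,"tz": -1,"rx": 0,"ry": 0,"rz": 0,"fingers": 1}]}}

```text
clock: 8.4
eef_pos: [0.4492, 0.3342, 0.0799]
ee_rot: [0.223, -3.134, -0.0]
force: [-1.0, -0.2, -0.3]
width: 0.0076
gripper_force: 58.9
```

>>> {"op": "send_rows", "data": {"targets": [{"tx": 0,"ty": 0,"tz": -1,"rx": 0,"ry": 0,"rz": 0,"fingers": 1},{"tx": 0,"ty": 0,"tz": -1,"rx": 0,"ry": 0,"rz": 0,"fingers": 1}]}}

```text
clock: 8.6
eef_pos: [0.4492, 0.3346, 0.0799]
ee_rot: [-0.223, 3.133, 0.002]
force: [-2.4, -1.6, 6.3]
width: 0.0077
gripper_force: 60.0
```

Contact: Fz rose to 6 N at TCP z 0.080. I'll release slowly.

>>> {"op": "send_rows", "data": {"targets": [{"tx": 0,"ty": 0,"tz": 0,"rx": 0,"ry": 0,"rz": 0,"fingers": 0.9},{"tx": 0,"ty": 0,"tz": 0,"rx": 0,"ry": 0,"rz": 0,"fingers": 0.88},{"tx": 0,"ty": 0,"tz": 0,"rx": 0,"ry": 0,"rz": 0,"fingers": 0.86},{"tx": 0,"ty": 0,"tz": 0,"rx": 0,"ry": 0,"rz": 0,"fingers": 0.84},{"tx": 0,"ty": 0,"tz": 0,"rx": 0,"ry": 0,"rz": 0,"fingers": 0.82},{"tx": 0,"ty": 0,"tz": 0,"rx": 0,"ry": 0,"rz": 0,"fingers": 0.8}], "force": 20}}

```text
clock: 9.2
eef_pos: [0.4491, 0.3341, 0.0787]
ee_rot: [0.223, -3.133, 0.0]
force: [0.3, 0.2, 0.5]
width: 0.0172
gripper_force: 0.0
```

```bash
python3 -c "
from h import *
st()
save('side','a3.png',(170,60,340,220),4)
for r in finder.tip_of('side','scraper_grip')[:4]: print(round(r['score'],2),np.round(r['position'],4))
"
```

```text
t 9.2 p [0.4491 0.3341 0.0787] yawx -171.86 zdir [-0. -0. -1.] q [ 0.64   0.348 -0.37   0.853 -0.     0.497] F [0.3 0.2 0.5] M [ 0.   -0.    0.03] w 0.0172 g 0.0
0.87 [0.4464 0.3339 0.0702]
0.86 [ 0.8159 -0.2237  0.0705]
0.81 [ 0.3247 -0.1092  0.0475]
0.72 [ 0.551  -0.417   0.0291]
```

View pics/a3.png

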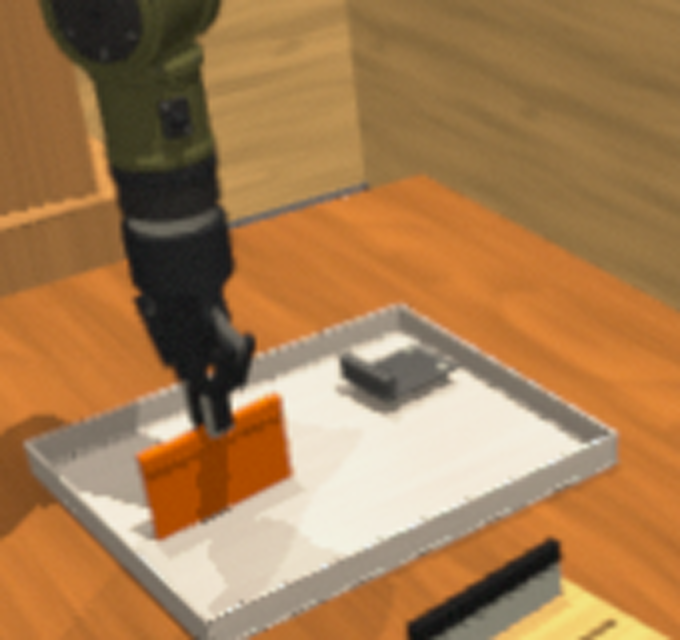

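The scraper stands upright on the empty half of the tray floor (crop 215,465). I'll open gently further and rise.

>>> {"op": "send_rows", "data": {"targets": [{"tx": 0,"ty": 0,"tz": 0,"rx": 0,"ry": 0,"rz": 0,"fingers": 0.76},{"tx": 0,"ty": 0,"tz": 0,"rx": 0,"ry": 0,"rz": 0,"fingers": 0.7},{"tx": 0,"ty": 0,"tz": 0,"rx": 0,"ry": 0,"rz": 0,"fingers": 0.6},{"tx": 0,"ty": 0,"tz": 0,"rx": 0,"ry": 0,"rz": 0,"fingers": 0.5},{"tx": 0,"ty": 0,"tz": 10,"rx": 0,"ry": 0,"rz": 0,"fingers": 0.5},{"tx": 0,"ty": 0,"tz": 30,"rx": 0,"ry": 0,"rz": 0,"fingers": 0.5},{"tx": 0,"ty": 0,"tz": 60,"rx": 0,"ry": 0,"rz": 0,"fingers": 0.5},{"tx": 0,"ty": 0,"tz": 105,"rx": 0,"ry": 0,"rz": 0,"fingers": 0.5},{"tx": 0,"ty": 0,"tz": 140,"rx": 0,"ry": 0,"rz": 0,"fingers": 0.5},{"tx": 0,"ty": 0,"tz": 150,"rx": 0,"ry": 0,"rz": 0,"fingers": 0.5}]}}

```text
clock: 10.3
eef_pos: [0.451, 0.3355, 0.2342]
ee_rot: [-0.223, 3.128, 0.006]
force: [-0.3, -0.1, -0.1]
width: 0.043
gripper_force: 0.0
```

```bash
python3 - <<'E'
from h import *
st()
for c in('side','top'):
  for r in finder.tip_of(c,'scraper')[:4]: print(c,round(r['score'],2),np.round(r['position'],4))
acc={}
for i in range(5):
  for c in('side','top'):
    for q,n in(('lid_rest',[.644,-.42,.015]),('front_spot',[.562,-.398,.03]),('carousel',[.487,-.376,.018]),('handle',[.486,-.376,.135]),('jar_blue',[.489,-.296,.03]),('carousel_base',[.487,-.376,0])):
      for r in finder.tip_of(c,q):
        if np.linalg.norm(np.array(r['position'])-n)<.02: acc.setdefault((q,c),[]).append(r['position'])
for k,v in acc.items(): print(k,len(v),np.mean(v,0).round(4),np.std(v,0).round(4))
im=get_image('top');cv2.imwrite('pics/t.png',im[:,:,::-1])
hsv=cv2.cvtColor(im,cv2.COLOR_RGB2HSV)
b=hsv[195:245,420:460]
for y in range(8,46,3): print(y+195,' '.join('%d,%d,%d'%tuple(p) for p in b[y,8:32:2]))
E
```

```text
t 10.3 p [0.451  0.3355 0.2342] yawx -171.85 zdir [ 0.006  0.004 -1.   ] q [ 0.64   0.235 -0.147  1.181  0.     0.497] F [-0.3 -0.1 -0.1] M [ 0.01 -0.07  0.02] w 0.043 g 0.0
side 0.73 [0.4445 0.3348 0.004 ]
side 0.67 [ 0.8189 -0.2233  0.0038]
side 0.6 [ 0.3234 -0.1122 -0.0024]
top 0.79 [ 0.8199 -0.2198  0.0048]
top 0.65 [ 0.5022 -0.0263  0.0114]
top 0.4 [ 0.3273 -0.1169  0.0022]
('lid_rest', 'side') 5 [ 0.6419 -0.4196  0.0194] [0. 0. 0.]
('carousel', 'side') 5 [ 0.487  -0.3776  0.0213] [0. 0. 0.]
('handle', 'side') 5 [ 0.4862 -0.3726  0.1343] [0. 0. 0.]
('jar_blue', 'side') 5 [ 0.4912 -0.2981  0.0294] [0. 0. 0.]
('lid_rest', 'top') 5 [ 0.6425 -0.4177  0.0121] [0. 0. 0.]
('front_spot', 'top') 5 [ 0.564  -0.4     0.0299] [0. 0. 0.]
('carousel', 'top') 5 [ 0.4895 -0.3754  0.018 ] [0. 0. 0.]
('handle', 'top') 5 [ 0.4833 -0.3751  0.1376] [0. 0. 0.]
('jar_blue', 'top') 5 [ 0.4883 -0.2929  0.0298] [0. 0. 0.]
203 90,6,178 28,71,175 15,111,145 21,29,62 15,44,92 12,154,76 11,84,73 102,7,174 94,10,182 107,12,184 101,11,181 90,8,181
206 21,95,172 16,110,148 17,108,154 13,100,82 23,16,128 16,77,9
[... 739 characters left out ...]
10,130,51 11,135,91 11,148,107 11,146,103 18,45,68 19,40,103 10,162,77
227 22,22,126 27,16,175 33,13,178 22,28,174 26,78,174 19,95,174 10,120,53 11,148,95 10,138,107 9,150,104 41,17,117 16,54,108
230 27,76,174 21,90,173 22,92,172 23,85,172 21,89,170 20,91,174 16,113,135 10,141,58 10,144,99 11,148,105 11,134,97 17,16,109
233 28,73,174 22,80,172 19,96,170 19,98,169 23,80,172 22,82,171 23,81,176 18,111,94 11,118,67 10,139,101 10,143,107 12,134,93
236 16,105,138 25,76,175 24,84,171 24,79,171 27,76,172 28,74,176 26,80,178 20,100,181 20,109,133 18,116,110 21,89,184 28,68,176
239 16,117,137 28,71,177 29,69,171 27,73,178 13,92,89 20,30,185 14,109,70 12,197,88 15,17,90 105,21,198 106,20,190 30,27,173
```

```bash
cat >> h.py <<'E'
def handle(im,box):
    H,S,V=cv2.split(cv2.cvtColor(im,cv2.COLOR_RGB2HSV))
    m=((H>=7)&(H<=13)&(S>118)&(V>=78)&(V<=116)).astype(np.uint8)
    k=np.zeros_like(m);k[box[1]:box[3],box[0]:box[2]]=1;m*=k
    n,l,s,c=cv2.connectedComponentsWithStats(m,connectivity=4)
    i=1+np.argmax(s[1:,4]);ys,xs=np.nonzero(l==i)
    P=ray('top',np.c_[xs,ys],.148)[:,:2].astype(np.float32)
    r=cv2.minAreaRect(P*1000);w,v=np.linalg.eigh(np.cov((P-P.mean(0)).T))
    print('handle n',len(P),'c',P.mean(0),'rect',r,'pca yaw',np.degrees(np.arctan2(v[1,1],v[0,1])).round(1))
def blue(cam,box,z=.088):
    im=get_image(cam);H,S,V=cv2.split(cv2.cvtColor(im,cv2.COLOR_RGB2HSV))
    m=(H>100)&(H<130)&(S>130)
    ys,xs=np.nonzero(m[box[1]:box[3],box[0]:box[2]])
    uv=np.array([[xs.mean()+box[0],ys.mean()+box[1]]]);print(cam,'blue n',len(xs),uv.round(1),ray(cam,uv,z).round(4))
E
python3 - <<'E'
from h import *
im=get_image('top');handle(im,(420,198,460,242))
blue('top',(380,180,480,270));blue('side',(330,250,490,380))
E
```

```text
handle n 157 c [ 0.4847913  -0.37621254] rect ((485.5342712402344, -376.442138671875), (96.25357818603516, 16.864349365234375), 27.753814697265625) pca yaw -152.5
top blue n 96 [[410.1 221.8]] [[ 0.4882 -0.296   0.088 ]]
side blue n 273 [[376.4 280.5]] [[ 0.4868 -0.299   0.088 ]]
```

Estimates agree: axis (0.4865, -0.376), handle yaw 27.6°, blue jar at about 88.5°, front at about -16°, so a turn of about -104°. Grasping with tool yaw -152.5° keeps joint 6 in range throughout.

>>> {"op": "send_rows", "data": {"targets": [{"tx": 36,"ty": -712,"tz": 10,"rx": 0,"ry": 0,"rz": 0.338,"fingers": 0.4},{"tx": 36,"ty": -712,"tz": 10,"rx": 0,"ry": 0,"rz": 0.338,"fingers": 0.4},{"tx": 36,"ty": -712,"tz": 10,"rx": 0,"ry": 0,"rz": 0.338,"fingers": 0.4},{"tx": 36,"ty": -712,"tz": 10,"rx": 0,"ry": 0,"rz": 0.338,"fingers": 0.4},{"tx": 36,"ty": -712,"tz": 10,"rx": 0,"ry": 0,"rz": 0.338,"fingers": 0.4},{"tx": 36,"ty": -712,"tz": 10,"rx": 0,"ry": 0,"rz": 0.338,"fingers": 0.4},{"tx": 36,"ty": -712,"tz": 10,"rx": 0,"ry": 0,"rz": 0.338,"fingers": 0.4},{"tx": 36,"ty": -712,"tz": 10,"rx": 0,"ry": 0,"rz": 0.338,"fingers": 0.4},{"tx": 36,"ty": -712,"tz": 10,"rx": 0,"ry": 0,"rz": 0.338,"fingers": 0.4},{"tx": 36,"ty": -712,"tz": 10,"rx": 0,"ry": 0,"rz": 0.338,"fingers": 0.4}]}}

```text
clock: 14.6
eef_pos: [0.4741, -0.1624, 0.2362]
ee_rot: [-0.747, 3.051, -0.001]
force: [1.0, 0.1, 0.1]
width: 0.0508
gripper_force: 0.0
```

```bash
python3 -c "
from h import *
st()"
```

```text
t 14.6 p [ 0.4741 -0.1624  0.2362] yawx -152.5 zdir [ 0.001 -0.    -1.   ] q [-0.33   0.126 -0.276  1.168  0.    -0.81 ] F [1.  0.1 0.1] M [ 0.05 -0.01 -0.02] w 0.0508 g 0.0
```

>>> {"op": "send_rows", "data": {"targets": [{"tx": 12,"ty": -213,"tz": 0,"rx": 0,"ry": 0,"rz": 0,"fingers": 0.4},{"tx": 12,"ty": -213,"tz": 0,"rx": 0,"ry": 0,"rz": 0,"fingers": 0.4},{"tx": 12,"ty": -213,"tz": 0,"rx": 0,"ry": 0,"rz": 0,"fingers": 0.4},{"tx": 12,"ty": -213,"tz": 0,"rx": 0,"ry": 0,"rz": 0,"fingers": 0.4},{"tx": 12,"ty": -213,"tz": 0,"rx": 0,"ry": 0,"rz": 0,"fingers": 0.4},{"tx": 12,"ty": -213,"tz": -20,"rx": 0,"ry": 0,"rz": 0,"fingers": 0.4},{"tx": 12,"ty": -213,"tz": -40,"rx": 0,"ry": 0,"rz": 0,"fingers": 0.4},{"tx": 12,"ty": -213,"tz": -40,"rx": 0,"ry": 0,"rz": 0,"fingers": 0.4}]}}

```text
clock: 15.4
eef_pos: [0.4847, -0.3717, 0.193]
ee_rot: [0.746, -3.048, -0.007]
force: [0.2, 0.2, -0.1]
width: 0.0515
gripper_force: 0.0
```

```bash
python3 -c "
from h import *
st()
save('side','a4.png',(310,180,510,380),3.5)"
```

```text
t 15.4 p [ 0.4847 -0.3717  0.193 ] yawx -152.49 zdir [-0.004  0.003 -1.   ] q [-0.654  0.356 -0.08   1.141  0.    -1.135] F [ 0.2  0.2 -0.1] M [0.01 0.04 0.06] w 0.0515 g 0.0
```

View pics/a4.png

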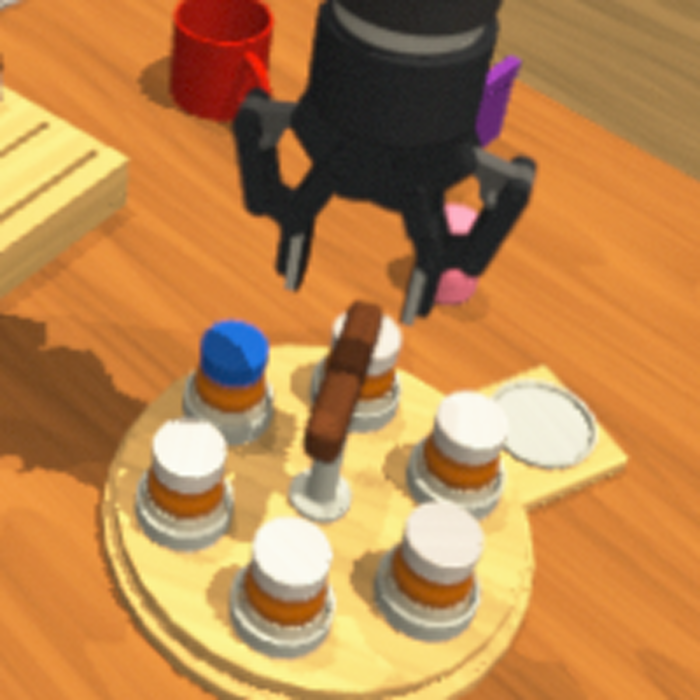

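The fingers straddle the bar (crop 345,380) with its axis between the pads. I'll descend and check the position before closing.

>>> {"op": "send_rows", "data": {"targets": [{"tx": 1,"ty": -1,"tz": -20,"rx": 0,"ry": 0,"rz": 0,"fingers": 0.4},{"tx": 1,"ty": -1,"tz": -40,"rx": 0,"ry": 0,"rz": 0,"fingers": 0.4},{"tx": 1,"ty": -1,"tz": -55,"rx": 0,"ry": 0,"rz": 0,"fingers": 0.4},{"tx": 1,"ty": -1,"tz": -55,"rx": 0,"ry": 0,"rz": 0,"fingers": 0.4},{"tx": 1,"ty": -1,"tz": -55,"rx": 0,"ry": 0,"rz": 0,"fingers": 0.4}]}}

```text
clock: 15.95
eef_pos: [0.4878, -0.3741, 0.1421]
ee_rot: [-0.748, 3.051, -0.001]
force: [0.3, -0.3, -0.6]
width: 0.0512
gripper_force: 0.0
```

>>> {"op": "send_rows", "data": {"targets": [{"tx": -1,"ty": -2,"tz": -4,"rx": 0,"ry": 0,"rz": 0,"fingers": 0.5},{"tx": -1,"ty": -2,"tz": -4,"rx": 0,"ry": 0,"rz": 0,"fingers": 0.6},{"tx": -1,"ty": -2,"tz": -4,"rx": 0,"ry": 0,"rz": 0,"fingers": 0.7},{"tx": -1,"ty": -2,"tz": -4,"rx": 0,"ry": 0,"rz": 0,"fingers": 0.8},{"tx": -1,"ty": -2,"tz": -4,"rx": 0,"ry": 0,"rz": 0,"fingers": 1},{"tx": -1,"ty": -2,"tz": -4,"rx": 0,"ry": 0,"rz": 0,"fingers": 1},{"tx": -1,"ty": -2,"tz": -4,"rx": 0,"ry": 0,"rz": 0,"fingers": 1}], "force": 50}}

```text
clock: 16.65
eef_pos: [0.4862, -0.3759, 0.1377]
ee_rot: [-0.747, 3.051, 0.001]
force: [-1.7, 2.5, 5.3]
width: 0.0187
gripper_force: 51.1
```

```bash
python3 -c "
from h import *
st()
blue('top',(380,180,480,270));blue('side',(330,250,490,380))"
```

```text
t 16.65 p [ 0.4862 -0.3759  0.1377] yawx -152.49 zdir [ 0.  0. -1.] q [-6.580e-01  3.920e-01 -1.580e-01  1.021e+00  1.000e-03 -1.139e+00] F [-1.7  2.5  5.3] M [0.59 0.44 0.02] w 0.0187 g 51.1
top blue n 73 [[409.9 221.4]] [[ 0.4895 -0.2956  0.088 ]]
side blue n 268 [[376.3 280.5]] [[ 0.4867 -0.299   0.088 ]]
```

Gripped. I'll turn clockwise, stopping just short, then measure.

>>> {"op": "send_rows", "data": {"targets": [{"tx": 0,"ty": 0,"tz": 0,"rx": 0,"ry": 0,"rz": -0.03,"fingers": 1},{"tx": 0,"ty": 0,"tz": 0,"rx": 0,"ry": 0,"rz": -0.08,"fingers": 1},{"tx": 0,"ty": 0,"tz": 0,"rx": 0,"ry": 0,"rz": -0.16,"fingers": 1},{"tx": 0,"ty": 0,"tz": 0,"rx": 0,"ry": 0,"rz": -0.25,"fingers": 1},{"tx": 0,"ty": 0,"tz": 0,"rx": 0,"ry": 0,"rz": -0.34,"fingers": 1},{"tx": 0,"ty": 0,"tz": 0,"rx": 0,"ry": 0,"rz": -0.43,"fingers": 1},{"tx": 0,"ty": 0,"tz": 0,"rx": 0,"ry": 0,"rz": -0.52,"fingers": 1},{"tx": 0,"ty": 0,"tz": 0,"rx": 0,"ry": 0,"rz": -0.61,"fingers": 1},{"tx": 0,"ty": 0,"tz": 0,"rx": 0,"ry": 0,"rz": -0.7,"fingers": 1},{"tx": 0,"ty": 0,"tz": 0,"rx": 0,"ry": 0,"rz": -0.79,"fingers": 1}]}}

```text
clock: 17.75
eef_pos: [0.4862, -0.3759, 0.1376]
ee_rot: [0.49, 3.103, 0.001]
force: [-3.1, 2.1, 5.3]
width: 0.0184
gripper_force: 51.1
```

>>> {"op": "send_rows", "data": {"targets": [{"tx": 0,"ty": 0,"tz": 0,"rx": 0,"ry": 0,"rz": -0.09,"fingers": 1},{"tx": 0,"ty": 0,"tz": 0,"rx": 0,"ry": 0,"rz": -0.18,"fingers": 1},{"tx": 0,"ty": 0,"tz": 0,"rx": 0,"ry": 0,"rz": -0.27,"fingers": 1},{"tx": 0,"ty": 0,"tz": 0,"rx": 0,"ry": 0,"rz": -0.36,"fingers": 1},{"tx": 0,"ty": 0,"tz": 0,"rx": 0,"ry": 0,"rz": -0.45,"fingers": 1},{"tx": 0,"ty": 0,"tz": 0,"rx": 0,"ry": 0,"rz": -0.54,"fingers": 1},{"tx": 0,"ty": 0,"tz": 0,"rx": 0,"ry": 0,"rz": -0.63,"fingers": 1},{"tx": 0,"ty": 0,"tz": 0,"rx": 0,"ry": 0,"rz": -0.7,"fingers": 1},{"tx": 0,"ty": 0,"tz": 0,"rx": 0,"ry": 0,"rz": -0.74,"fingers": 1},{"tx": 0,"ty": 0,"tz": 0,"rx": 0,"ry": 0,"rz": -0.75,"fingers": 1}]}}

```text
clock: 18.75
eef_pos: [0.4862, -0.3759, 0.1377]
ee_rot: [1.589, 2.71, 0.001]
force: [-1.6, 2.0, 5.1]
width: 0.0185
gripper_force: 51.1
```

```bash
cat >> h.py <<'E'
def ang():
    st()
    blue('top',(400,150,480,260));blue('side',(380,230,520,390))
    for c in('side','top'):
        for q,n in(('lid_rest',[.643,-.42,.015]),('jar_blue',[.562,-.398,.03]),('jar_a',[.562,-.398,.03]),('front_spot',[.562,-.398,.03]),('carousel',[.487,-.376,.018]),('handle',[.486,-.376,.135])):
            for r in finder.tip_of(c,q):
                p=np.array(r['position'])
                if np.linalg.norm(p-n)<.025: print(c,q,round(r['score'],2),p.round(4),np.degrees(np.arctan2(p[1]+.376,p[0]-.4863)).round(1))
E
python3 - <<'E'
from h import *
ang()
a=get_image('side')[200:380,330:510];b=get_image('top')[155:275,380:480]
v=np.hstack([cv2.resize(a,(400,400),interpolation=2),cv2.resize(b,(333,400),interpolation=2)])
cv2.imwrite('pics/a5.png',v[:,:,::-1])
E
```

```text
t 18.75 p [ 0.4862 -0.3759  0.1377] yawx 119.22 zdir [ 0.  0. -1.] q [-6.580e-01  3.920e-01 -1.580e-01  1.021e+00  1.000e-03  4.020e-01] F [-1.6  2.   5.1] M [0.61 0.38 0.12] w 0.0185 g 51.1
top blue n 84 [[433.4 197.5]] [[ 0.567  -0.3756  0.088 ]]
side blue n 165 [[432.6 283.2]] [[ 0.5707 -0.3766  0.088 ]]
side lid_rest 0.9 [ 0.6446 -0.4224  0.0172] -16.3
side jar_blue 0.65 [ 0.5654 -0.3803  0.0323] -3.1
side front_spot 0.87 [ 0.563  -0.4021  0.0328] -18.8
side carousel 0.88 [ 0.486  -0.3755  0.0228] 121.0
side handle 0.76 [ 0.4849 -0.3743  0.1338] 129.5
top lid_rest 0.55 [ 0.6418 -0.4191  0.0141] -15.5
top jar_blue 0.65 [ 0.5638 -0.3758  0.0316] 0.1
top jar_blue 0.45 [ 0.5602 -0.3969  0.0304] -15.8
top front_spot 0.86 [ 0.5595 -0.3978  0.0309] -16.6
top carousel 0.74 [ 0.4875 -0.3744  0.0196] 53.1
top handle 0.42 [ 0.4834 -0.3769  0.1364] -162.8
```

View pics/a5.png

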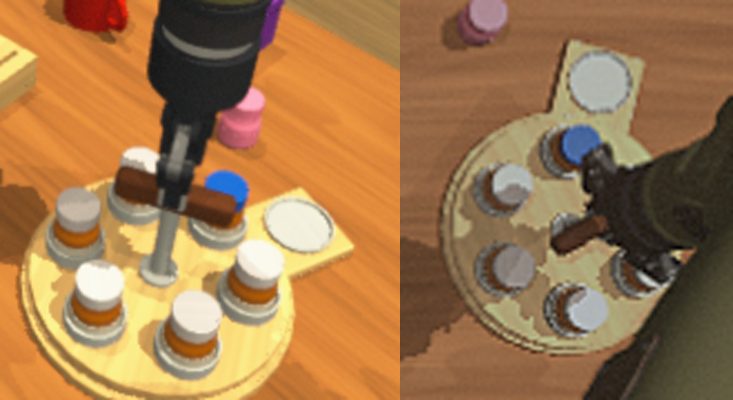

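The blue jar is at side-crop (222,195) / top-crop (580,143), about 16° short of the dish at (300,223) / (600,80). I'll measure the dish direction precisely before the last turn.

```bash
python3 - <<'E'
from h import *
A=np.array([.4863,-.376])
for c,n in(('top',[.643,-.42,.016]),('side',[.643,-.42,.016])):
    im=cv2.resize(get_image(c),None,fx=1,fy=1);H,S,V=cv2.split(cv2.cvtColor(im,cv2.COLOR_RGB2HSV))
    u,v=pix(c,n)[0].astype(int)
    m=((S<50)&(V>110)).astype(np.uint8);k=np.zeros_like(m);k[v-16:v+17,u-20:u+21]=1;m*=k
    nn,l,s,_=cv2.connectedComponentsWithStats(m);i=1+np.argmax(s[1:,4])
    ct=max(cv2.findContours((l==i).astype(np.uint8),0,1)[0],key=cv2.contourArea)
    P=ray(c,ct.reshape(-1,2),.017)[:,:2].astype(np.float32)
    (cx,cy),r=cv2.minEnclosingCircle(P*1000)
    e=cv2.fitEllipse(P*1000);d=np.array(e[0])/1000-A
    print(c,s[i],'circ',round(cx,1),round(cy,1),round(r,1),'ell',np.round(e[0],1),np.round(e[1],1),'ang',np.degrees(np.arctan2(d[1],d[0])).round(2),'r',np.hypot(*d).round(4))
E
```

```text
top [431 170  19  19 280] circ 642.4 -423.7 34.1 ell [ 641.8 -422.9] [62.2 65.4] ang -16.79 r 0.1624
side [450 289  30  24 551] circ 644.9 -421.5 33.7 ell [ 644.1 -421. ] [63.1 63.3] ang -15.91 r 0.164
```

>>> {"op": "send_rows", "data": {"targets": [{"tx": 0,"ty": 0,"tz": 0,"rx": 0,"ry": 0,"rz": -0.03,"fingers": 1},{"tx": 0,"ty": 0,"tz": 0,"rx": 0,"ry": 0,"rz": -0.09,"fingers": 1},{"tx": 0,"ty": 0,"tz": 0,"rx": 0,"ry": 0,"rz": -0.16,"fingers": 1},{"tx": 0,"ty": 0,"tz": 0,"rx": 0,"ry": 0,"rz": -0.22,"fingers": 1},{"tx": 0,"ty": 0,"tz": 0,"rx": 0,"ry": 0,"rz": -0.26,"fingers": 1},{"tx": 0,"ty": 0,"tz": 0,"rx": 0,"ry": 0,"rz": -0.28,"fingers": 1},{"tx": 0,"ty": 0,"tz": 0,"rx": 0,"ry": 0,"rz": -0.28,"fingers": 1},{"tx": 0,"ty": 0,"tz": 0,"rx": 0,"ry": 0,"rz": -0.28,"fingers": 1}]}}

```text
clock: 20.45
eef_pos: [0.4862, -0.3759, 0.1377]
ee_rot: [-1.951, -2.463, -0.001]
force: [-1.4, 2.9, 5.1]
width: 0.0189
gripper_force: 51.1
```

```bash
python3 - <<'E'
from h import *
ang()
A=np.array([.4863,-.376]);f=np.radians(-16.2)
p=np.r_[A+.08*np.array([np.cos(f),np.sin(f)]),.09]
for c in('side','top'):print(c,'expected lid top px',pix(c,p))
a=get_image('side')[200:380,330:510];b=get_image('top')[155:275,380:480]
v=np.hstack([cv2.resize(a,(400,400),interpolation=2),cv2.resize(b,(333,400),interpolation=2)])
cv2.imwrite('pics/a6.png',v[:,:,::-1])
for r in finder.tip_of('side','scraper')[:3]: print(np.round(r['position'],3))
E
```

```text
t 20.45 p [ 0.4862 -0.3759  0.1377] yawx 103.24 zdir [ 0.  0. -1.] q [-6.580e-01  3.920e-01 -1.580e-01  1.021e+00  1.000e-03  6.810e-01] F [-1.4  2.9  5.1] M [ 0.54  0.36 -0.05] w 0.0189 g 51.1
top blue n 45 [[438.8 197.6]] [[ 0.5667 -0.3935  0.088 ]]
side blue n 255 [[439.7 292.9]] [[ 0.5616 -0.4018  0.088 ]]
side lid_rest 0.89 [ 0.6428 -0.4204  0.0142] -15.8
side jar_blue 0.75 [ 0.562  -0.402   0.0266] -19.0
side carousel 0.88 [ 0.4881 -0.3765  0.0183] -15.5
side handle 0.97 [ 0.4843 -0.3737  0.1304] 131.0
top lid_rest 0.61 [ 0.6413 -0.4169  0.0121] -14.8
top jar_blue 0.5 [ 0.559  -0.3968  0.0293] -16.0
top front_spot 0.88 [ 0.5573 -0.3988  0.0297] -17.8
top carousel 0.78 [ 0.4865 -0.3749  0.0186] 79.7
top handle 0.64 [ 0.4849 -0.3771  0.1368] -141.8
side expected lid top px [[438.99896856 290.77924505]]
top expected lid top px [[440.49122846 198.52973967]]
[0.447 0.333 0.006]
[ 0.324 -0.112 -0.002]
[ 0.818 -0.224  0.   ]
```

View pics/a6.png

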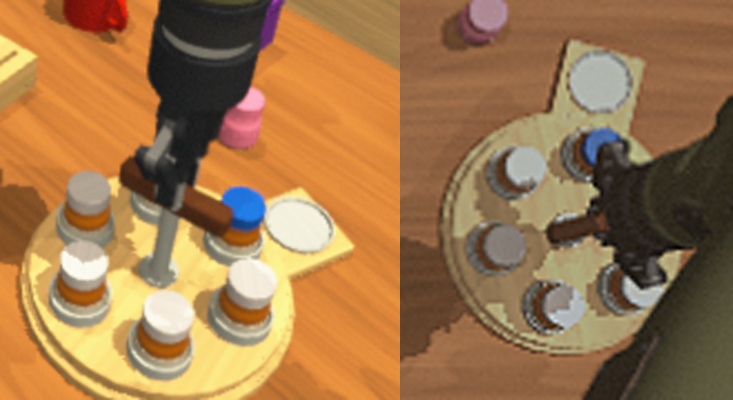

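The blue jar (side-crop 240,215 / top-crop 602,148) stands on the line from the axis to the dish. Jar bearing is about -16.4° against about -16.2° for the dish. The scraper still stands in the tray and the handle is gripped at 51 N.

```bash
python3 -c "
from h import *
print(ticket.hand_in())"
```

```text
the job is handed in; nothing more can be done
None
```

The job is handed in: the orange scraper stands upright in the empty half of the boot tray, and the blue-lidded jar is held in front of the lid rest, within about half a degree by my measurements, with the T handle still gripped; no verdict came back.

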